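Nip a carved woodblock in a register bed with its sunk clamp knob

TASK

Lay the teal-inked carved woodblock (not the plain blank) flat in the register bed, picture side up, lengthwise between the brass fence and the open jaw and centred across the bed, and let go of it. Then reach into the round well and turn the sunk orange knob clockwise, by feel, until the jaw bites the block square against the fence with about 15 N; never more than 25 N, which would bruise the carved edge. Do not lean on the well, leave the other things where they are, and come away clear: the jaw springs back a little and must still hold the block.

Things in the scene. Friction and masses are not known exactly. Their poses are not given: they have to be found in the camera images.
- bed: Register bed: dark steel plate 130 mm (x) by 300 mm (y), top face 12 mm above its origin, fixed on the bench, yaw varies. Origin: centre of its underside; z up. The clamp works along its y: fence's inner face at y = -130 mm, then the jaw, then well and knob, axis at y = +85 mm. A thin brass line marks x = 0. Beside the block, on its x sides, the plate is bare: room for fingers.
- home (a point): The point on the bed's top face (bed x = 0, y = -85 mm, z = 12 mm) where the block's origin (centre of its underside) must lie once it is clamped. Axes as the bed's. Lay the block 3 to 7 mm from home towards +y of the bed: the jaw pushes it home.
- fence: Brass fence across the bed, 110 mm (x) by 15 mm (y) by 18 mm high, standing on the plate and fixed to it. Origin: centre of its underside; its inner face is 7.5 mm from the origin towards bed +y.
- jaw: Steel carriage, 56 by 10 by 18 mm high; in front of it, on springs, an aluminium pad (56 mm wide, 18 mm high) that meets the block. Origin: middle of the carriage's fence side. The pad's face stands 29 to 38 mm in front, varying; no pose tells it. Moves 15 mm to the fence per rad of knob. The pad starts 9 to 21 mm clear of a block at home; once it bites, about 100 N more per rad of knob.
- well: Teal housing 100 by 100 by 50 mm high, fixed on the bed's +y end; flat top 62 mm above the bench. In its middle a round open well, 68 mm across, 40 mm deep. Origin: centre of its underside, 12 mm above the bench, axes as the bed's. Fingers must stay within 33 mm of the well's axis, corners included, also while turning; more than 15 N on the housing is leaning on it.
- well_mouth (a point): Centre of the well's mouth, on the knob's axis, level with the housing's top. Axes as the bed's.
- knob (a joint): The knob's angle, rad: 0 to 2.5, growing clockwise seen from above, which closes the jaw; 0 to 0.2 at the start. Each newton of the jaw on the block loads it with 0.015 N m (15 N: 0.22 N m) against turning; its own friction is 0.09 N m, so the torque felt is the load's plus about 0.1 while turning slowly and may be anything within 0.09 of the load's at a standstill. Let go, it springs back until the jaw holds with about 6 N.
- knob_grip (a point): On the knob's axis at mid-height of its orange grip bar: 42 mm above the bench, 20 mm below the well's mouth. Bar: 38 mm along this point's x, 14 mm thick along its y (pinch across y), 25 mm high, top 9 mm below the mouth; under it a black disc 40 mm across, top 13 mm below this point. Turns with the knob; x along bed x at knob angle 0. A white line marks one end of the bar.
- block: The carved woodblock: loose, pale wood, top inked teal with pale carved cuts; 60 mm (x) by 90 mm (y) by 30 mm high, 70 to 140 g. Origin: centre of its underside, z up. Pinch it across its 60 mm. It lies flat on the bench; in the bed its y axis must run along the bed's (either way round).
- blank: An uncarved plain pale blank of the same size as the block, loose; origin: centre of its underside. Leave it. It and the carved block swap places from start to start.
- ink_tin: Bystander: closed blue ink tin, 64 mm across, 60 mm high, loose. Origin: centre of its underside.
- baren: Bystander: black round baren, 100 mm across, 32 mm high, loose. Origin: centre of its underside.
- scraper: Bystander: scraper with wooden handle, 200 mm long, lying beyond the bed, loose. Origin: its middle, at bench level; it lies along its x.
- gouge: Bystander: gouge with wooden handle, 170 mm long, lying, loose. Origin: its middle, at bench level; it lies along its x.
- ink_brush: Bystander: ink brush, 180 mm long, lying, loose. Origin: its middle, at bench level; it lies along its x.
- water_cup: Bystander: white cup, 70 mm across, 80 mm high, loose. Origin: centre of its underside.
Things that resemble listed ones, but are neither listed nor needed, are in the scene too. Leave any green or purple look-alike of the block alone.

How it is judged:
By the outcome, as a careful person would: the job done as asked, in the order asked, and still so for the second after the job is handed in, with the robot touching nothing.
It also fails if it takes over 72 s, if anything falls off the work surface, if the arm or the gripper's body presses on something with over 40 N, if the wrist force passes 120 N, or if a joint passes its speed limit or range.

ROBOT

A 6-joint arm with a two-finger parallel gripper is mounted at the origin on the work surface. World frame = base frame: x ahead of the robot, y to its left, z up, the work surface at z = 0. Lengths are in m, angles in rad, forces in N, time in s.
With the tool pointing down it reaches from about 0.375 to 0.75 m from the base axis. Payload 9 kg.
Tool frame: the origin (TCP) lies on the centre line of the jaws, within the pads' length; the fingertips stand 22 mm ahead of it and the grasp point (between the pads) lies 3 mm ahead of it (arm.tip_reach is the distance from the TCP to the fingertips, in m); z points along the fingers, y is the direction in which the jaws open and shut (so a half turn about z gives the same grasp; the last joint's range is limited). The gripper opens to 85 mm and grips with 20 to 120 N. Pads are 22 mm wide; open, the fingers measure 114 mm over their backs; the gripper's body (76 mm by 85 mm) begins 54 mm behind the grasp point. The pads swing forward as they close: fully open they stand 13 mm farther back than shut.
Start: joints at [1.017, 0.104, 0.097, 1.564, 0, 1.353], TCP at [0.198, 0.567, 0.253] pointing down, gripper open.
Joint ranges: [-2.99, 2.99], [-0.84, 1.86], [-1.1, 1.16], [-1.84, 2.11], [-1.51, 1.56], [-3.14, 3.14]. Speed limits (rad/s): [2.22, 2.22, 2.57, 3.14, 3.14, 3.14].

INTERFACE

Orientations are given as a rotation vector (axis times angle).
In Python, from plant import arm gives the robot as it stands. The module is installed in compiled form; this text tells all that it offers.
- The arm moves only by the tool apply_moves, never from a script. Its argument "increments" is a list that holds one entry, the list of rows, each a list of 7 numbers: the finger opening in mm, from 0 to 85.4, then the shift along the tool's x, y, z in mm, then the turn, a rotation vector about the tool's x, y, z in degrees. In form: [[[grip, tx, ty, tz, ax, ay, az], ...]]. A call has 1 to 20 rows; each row shifts and turns the pose as measured when the row begins, along the tool's axes as they then stand; what a row does not reach is not made up. A row lasts 1/8 s, in which the tool goes at most 62.5 mm and 10.7 degrees, less where a joint would pass 70% of its speed; a pose out of reach is approached as far as the arm can. A call is refused whole if a number of a shift passes 62.5 or a number of a turn 10.7, either way. A call with a gripper value outside its range is refused whole. The fingers move at their own pace and stop on an object; "grip_force" is the grip in N (left out, the last holds). Time passes only in rows, so rows that do not move let the fingers close. It gives the time, the measured TCP pose, the force and the opening at its end, in the units of the state.
- arm.observe(): the state, without advancing time (a new reading comes with each control period).
- arm.grab_frame(name): name is "side" or "top"; returns (picture, depth): 480x640x3 uint8, red, green, blue; 480x640 float32, m along the optical axis (not along the pixel's ray), 0 where there is no reading.
- arm.get_calibration(name): a dict with "intrinsics" (3x3 intrinsics, pixels), "eye" and "orientation" of the camera in the world. Camera axes: x right, y down, z forward; pixel columns grow to the right and rows downward; lengths in m; the calibration is good to about 2 mm. A picture is of the moment at which its call begins. get_calibration takes no time and is no camera call.
- arm.finish_job(): hands the job in, once; it reports no verdict.
The state is a dict: "t": time; "joint_positions": joint angles; "joint_vel": joint speeds; "effort": joint torques, N m; "position": TCP position; "orientation": TCP orientation; "ft_force": force on the tool from outside, world axes, zero at the start; "moment": the same for the moment, N m; "grip_width": finger opening in m.
Only numpy, scipy, OpenCV 4.12 (cv2) and the standard library are available. Lean on these libraries where they do the work, as an engineer would, in place of code of your own. Each camera call takes 0.05 s, during which the arm holds its last target. There are 200 camera calls.

## Working session

There is one attempt and no reset: what is moved stays moved. The work goes in short steps, Python scripts to look and compute and a tool call to move; the robot and the scene stay as the last step left them, time stands still between calls to the robot, and variables do not carry over. Pictures are saved under pics/ and viewed, about 8 in all and at most 12, crops included, and the job is handed in when it is done.

Besides the shell and the picture viewer there is one more tool, called after "Emit:" in YAML: its name, and indented under it one key for each argument. apply_moves: Moves the arm, as the interface text tells. Its arguments: {"type":"object","properties":{"increments":{"type":"array"},"grip_force":{"type":"number"}},"required":["increments"]}

```bash
mkdir -p pics; cat > h.py <<'E'
import numpy as np, cv2
from scipy.spatial.transform import Rotation as R
from plant import arm
def save(n,img,crop=None,s=1):
    if crop: x0,y0,x1,y1=crop; img=img[y0:y1,x0:x1]
    img=cv2.resize(img,None,fx=s,fy=s,interpolation=cv2.INTER_CUBIC) if s!=1 else img
    cv2.imwrite('pics/'+n+'.png',cv2.cvtColor(np.ascontiguousarray(img),cv2.COLOR_RGB2BGR))
def cal(n):
    c=arm.get_calibration(n); K=np.array(c['intrinsics']); o=np.array(c['orientation'],float)
    Rm=o if o.shape==(3,3) else R.from_rotvec(o).as_matrix()
    return K,np.array(c['eye']),Rm
def cloud(n,d):
    K,e,Rm=cal(n); v,u=np.mgrid[0:480,0:640]
    p=np.stack([(u-K[0,2])/K[0,0]*d,(v-K[1,2])/K[1,1]*d,d],-1)
    return p@Rm.T+e
def proj(n,P):
    K,e,Rm=cal(n); p=(np.asarray(P)-e)@Rm; q=p@K.T; return q[...,:2]/q[...,2:]
E
python3 - <<'E'
from h import *
for n in('top','side'):
    im,d=arm.grab_frame(n); np.savez(n+'0.npz',im=im,d=d); save(n+'0',im); print(n,arm.get_calibration(n))
print(arm.observe())
E
```

```text
top {'intrinsics': array([[476.73399437,   0.        , 321.94554967],
       [  0.        , 476.73399437, 237.55500416],
       [  0.        ,   0.        ,   1.        ]]), 'eye': array([0.31531426, 0.02157826, 1.11633564]), 'orientation': array([-2.11696724,  2.08954244, -0.22628182])}
side {'intrinsics': array([[590.91895425,   0.        , 323.45060882],
       [  0.        , 590.91895425, 236.4499188 ],
       [  0.        ,   0.        ,   1.        ]]), 'eye': array([-0.03319987, -0.6297893 ,  1.02832336]), 'orientation': array([-2.26708193,  0.9016169 , -0.33215157])}
{'t': 0.1, 'joint_positions': array([1.01730597e+00, 1.04612592e-01, 9.65684410e-02, 1.56389246e+00,
       5.04272996e-06, 1.35309912e+00]), 'joint_vel': array([-1.62398398e-04, -8.77690616e-05,  5.00740934e-04, -1.24083110e-04,
        1.12183015e-04, -8.78216623e-04]), 'effort': array([ 6.00943866e-03, -5.58210504e+01,  5.04717207e+01,  1.31428801e-02,
       -2.29538255e-04,  7.98694316e-06]), 'position': array([0.19755883, 0.56626701, 0.25262765]), 'orientation': array([-5.24915492e-01, -3.09698911e+00,  1.65642578e-03]), 'ft_force': array([ 0.35509583, -0.67545441, -0.1799376 ]), 'moment': array([ 0.00454542, -0.02294071,  0.00747724]), 'grip_width': 0.08555047021326172}
```

View pics/top0.png

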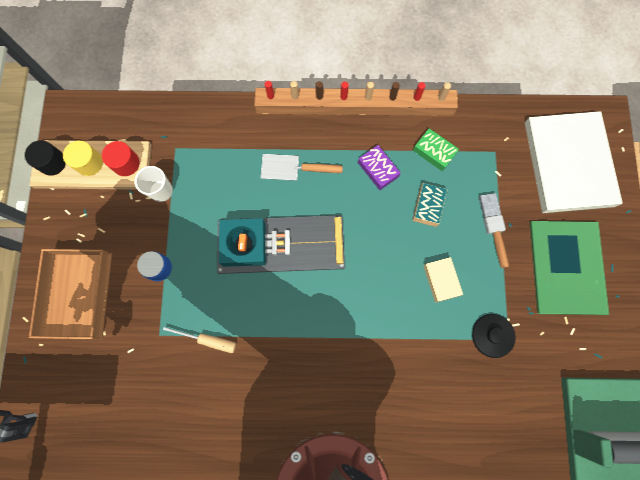

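View pics/side0.png

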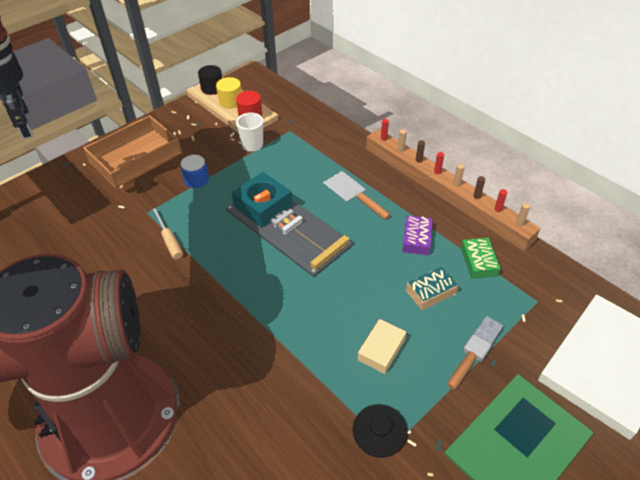

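Top view: the carved teal block is at about (430,203). Things it could be taken for are the purple (379,167) and green (437,149) look-alikes, the plain blank (443,279) and the teal patch on the green book (565,254). The bed has its fence at (340,240) and the well at (241,241). I choose (430,203). Next I measure, with one close crop to check.

```bash
python3 - <<'E'
from h import *
z=np.load('top0.npz'); im,d=z['im'],z['d']; P=cloud('top',d)
def rect(pts,name):
    r=cv2.minAreaRect((pts[:,:2]*1000).astype(np.float32)); print(name,len(pts),np.round(r[0],1),np.round(r[1],1),round(r[2],2),'z',np.round(np.percentile(pts[:,2],[5,50,95])*1000,1))
    return r
def sel(u0,v0,u1,v1,lo,hi):
    m=np.zeros(d.shape,bool); m[v0:v1,u0:u1]=1; return m&(P[...,2]>lo)&(P[...,2]<hi)&(d>0)
for n,b,lo,hi in [('block',(405,175,455,232),.022,.04),('blank',(418,250,470,308),.022,.04),('plate',(205,205,360,280),.007,.017),('fence',(325,205,360,275),.024,.036),('well',(205,205,280,285),.055,.07),('mat',(360,200,400,260),-.02,.02),('knob',(225,225,260,260),.045,.057)]:
    m=sel(*b,lo,hi); 
    m=cv2.morphologyEx(m.astype(np.uint8),cv2.MORPH_OPEN,np.ones((2,2)))>0 if n not in('fence','knob') else m
    rect(P[m],n)
# plate incl. all heights
m=sel(205,205,360,285,.008,.07); rect(P[m],'bed all')
a=cv2.resize(im[170:310,395:475],None,fx=4,fy=4,interpolation=cv2.INTER_CUBIC);b=cv2.resize(im[205:285,205:360],None,fx=3,fy=3,interpolation=cv2.INTER_CUBIC)
c=np.zeros((560,790,3),np.uint8);c[:a.shape[0],:a.shape[1]]=a;c[:b.shape[0],322:322+b.shape[1]]=b
s=np.load('side0.npz')['im'][160:280,220:360]; s=cv2.resize(s,None,fx=2.5,fy=2.5); c[250:250+s.shape[0],322:322+s.shape[1]]=s
save('crop1',c)
E
```

```text
block 958 [ 494.8 -138.2] [ 82.8 473.4] 58.26 z [14.2 30.8 34.2]
blank 1052 [ 417.7 -127.1] [ 92.7 348.9] 19.67 z [18.3 30.5 33.8]
plate 3757 [460.2 121.3] [299.9 299.9] 3.03 z [ 7.7 12.7 17.4]
fence 304 [552.9  -8.6] [109.6  15. ] 2.96 z [26.9 30.6 33.6]
well 1281 [441.4 160.6] [351.4 132. ] 27.21 z [49.3 62.4 66. ]
mat 2385 [482.7 -85.2] [124.4 377. ] 75.74 z [-2.3  1.3  4.9]
knob 153 [554.2 219.9] [46.7 77. ] 64.97 z [46.4 52.2 56.1]
bed all 6742 [549.  133.7] [164.5 309.5] 2.88 z [10.  15.1 64. ]
```

View pics/crop1.png

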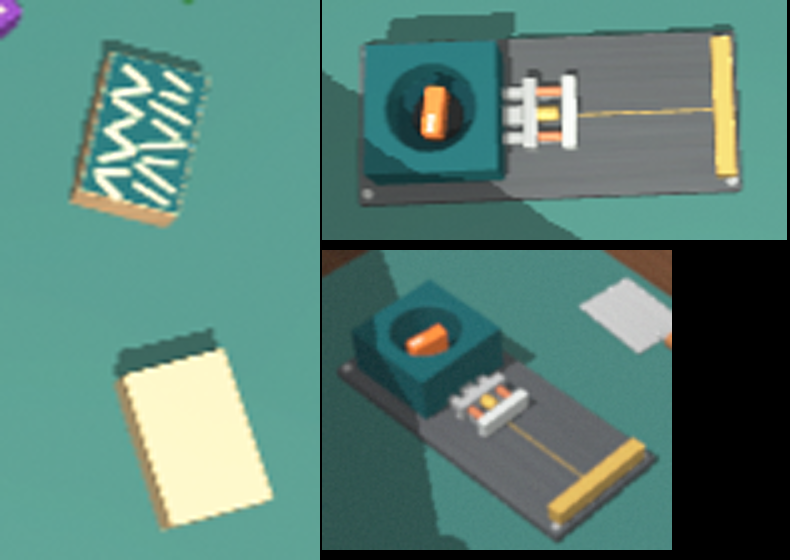

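The crop confirms it: the teal inked carved block, with the plain blank below it. The knob bar runs nearly along bed x. Next come tighter fits: colour masks with pixel rays cut at the known heights.

```bash
cat >> h.py <<'E'
def onplane(n,uv,zp):
    K,e,Rm=cal(n); uv=np.asarray(uv,float); r=np.c_[(uv[:,0]-K[0,2])/K[0,0],(uv[:,1]-K[1,2])/K[1,1],np.ones(len(uv))]@Rm.T
    return e+r*((zp-e[2])/r[:,2])[:,None]
def biggest(m,k=3):
    m=cv2.morphologyEx(m.astype(np.uint8),cv2.MORPH_CLOSE,np.ones((k,k)))
    n,l,s,_=cv2.connectedComponentsWithStats(m); return l==1+np.argmax(s[1:,4])
E
python3 - <<'E'
from h import *
for n in('top','side'):
    z=np.load(n+'0.npz'); im,d=z['im'],z['d']; P=cloud(n,d); Z=P[...,2]
    hsv=cv2.cvtColor(im,cv2.COLOR_RGB2HSV).astype(int); H,S,V=hsv[...,0],hsv[...,1],hsv[...,2]
    # block tops by height, in a world-xy box
    def box(x0,x1,y0,y1): return (P[...,0]>x0)&(P[...,0]<x1)&(P[...,1]>y0)&(P[...,1]<y1)&(d>0)
    def fit(m,zp,name):
        m=biggest(m); v,u=np.nonzero(m); q=onplane(n,np.c_[u,v],zp)[:,:2]*1000
        r=cv2.minAreaRect(q.astype(np.float32)); print(n,name,m.sum(),'mean',np.round(q.mean(0),1),'rect',np.round(r[0],1),np.round(r[1],1),round(r[2],2)); return m
    fit((Z>.024)&(Z<.037)&box(.34,.5,-.25,-.1)if 0 else (Z>.024)&(Z<.037)&box(.48,.66,-.3,-.13),.030,'block')
    fit((Z>.024)&(Z<.037)&box(.3,.48,-.35,-.15),.030,'blank')
    fence=fit((H>18)&(H<32)&(S>110)&(V>120)&(Z>.022)&(Z<.04)&box(.45,.65,-.06,.05),.030,'fence')
    fit((Z>.054)&(Z<.070)&box(.44,.66,.12,.32),.062,'well top')
    fit((H<14)&(S>150)&(V>150)&(Z>.043)&(Z<.062)&box(.5,.6,.17,.27),.053,'knob top')
    fit((S<70)&(V>130)&(Z>.022)&(Z<.04)&box(.5,.6,.05,.17),.030,'jaw+pad')
    fit((Z>.006)&(Z<.075)&box(.42,.68,-.08,.33),.012,'plate-ish')
E
```

```text
top block 658 mean [ 630.  -223.5] rect [ 633.5 -222.9] [60.9 69.7] 75.48
top blank 736 mean [ 450.6 -252.3] rect [ 454.2 -252.5] [68.6 61.5] 15.74
top fence 286 mean [552.   -9.2] rect [552.6  -8.9] [110.3  14.4] 2.93
top well top 1309 mean [540.4 213.5] rect [541.2 213.2] [102.4 101. ] 3.49
top knob top 18 mean [539.7 218.6] rect [540.8 218.3] [ 3.3 35.1] 89.19
top jaw+pad 164 mean [544.2 144.8] rect [544.2 147.2] [55.  23.3] 2.23
top plate-ish 6867 mean [545.  128.4] rect [547.5 126. ] [142.4 303.3] 4.01
side block 734 mean [ 628.9 -227.8] rect [ 632.5 -227.2] [63.  72.7] 75.59
side blank 905 mean [ 448.9 -256.9] rect [ 453.5 -257. ] [73.9 61.2] 15.72
side fence 334 mean [550.8 -13.6] rect [551.  -14.6] [114.   21.1] 3.0
side well top 1015 mean [539.2 207. ] rect [539.9 206.8] [105.7 108.9] 2.61
side knob top 101 mean [539.6 205.6] rect [539.3 206. ] [22.3 41.1] 86.3
side jaw+pad 130 mean [544.4 106.9] rect [545.1 106.8] [59.8 18.1] 8.15
side plate-ish 5951 mean [547.5 131.9] rect [553.6 142.6] [161.  342.1] 1.47
```

```bash
python3 - <<'E'
from h import *
for n in('top','side'):
    z=np.load(n+'0.npz'); im,d=z['im'],z['d']; P=cloud(n,d); Z=P[...,2]
    def box(x0,x1,y0,y1): return (P[...,0]>x0)&(P[...,0]<x1)&(P[...,1]>y0)&(P[...,1]<y1)&(d>0)
    def fit(m,zp,name):
        m=biggest(m); v,u=np.nonzero(m); q=onplane(n,np.c_[u,v],zp)[:,:2]*1000
        r=cv2.minAreaRect(q.astype(np.float32)); print(n,name,m.sum(),'mean',np.round(q.mean(0),1),'rect',np.round(r[0],1),np.round(r[1],1),round(r[2],2))
    fit((Z>.022)&(Z<.037)&box(.55,.72,-.3,-.15),.030,'block')
    fit((Z>.022)&(Z<.037)&box(.37,.53,-.35,-.18),.030,'blank')
    # pad: bright pieces near jaw
    S=cv2.cvtColor(im,cv2.COLOR_RGB2HSV)[...,1]; V=im.max(-1)
    m=(S<60)&(V>130)&box(.48,.62,.05,.17)&(Z>.015); v,u=np.nonzero(m); q=onplane(n,np.c_[u,v],.030)*1000
    print('jaw y range',np.percentile(q[:,1],[0,2,10,50,90,98,100]).round(1),'x',np.percentile(q[:,0],[1,99]).round(1))
E
```

```text
top block 963 mean [ 643.7 -225.6] rect [ 643.8 -225.6] [60.9 93.2] 75.48
top blank 1062 mean [ 463.8 -249.8] rect [ 464.2 -249.3] [90.1 62.2] 15.86
jaw y range [ 73.6 105.  108.3 138.6 154.2 158.7 159.6] x [517.  574.5]
side block 1083 mean [ 642.4 -230.9] rect [ 642.4 -231.2] [65.8 94.3] 75.43
side blank 1312 mean [ 462.  -254.7] rect [ 462.7 -254.5] [94.8 61.5] 15.82
jaw y range [ 92.9  95.   98.3 113.3 144.9 150.  152.5] x [512.9 573. ]
```

```bash
cat >> h.py <<'E'
def st():
    o=arm.observe(); M=R.from_rotvec(o['orientation']).as_matrix(); ty=M[:,1]
    yaw=np.degrees(np.arctan2(ty[1],ty[0])); tilt=np.degrees(np.arccos(-M[2,2]))
    print('t %.2f pos %s yawY %.2f tilt %.2f q %s F %s M %s w %.1f'%(o['t'],np.round(o['position']*1e3,1),yaw,tilt,np.round(o['joint_positions'],2),np.round(o['ft_force'],1),np.round(o['moment'],3),o['grip_width']*1e3))
    return o,M,yaw
def plan(xyz,yaw,n=None,half=True):
    "delta in tool axes to world target (mm), tool down with y at yaw (deg); n equal rows"
    o,M,y0=st(); c,s=np.cos(np.radians(yaw)),np.sin(np.radians(yaw))
    if half and abs((yaw-y0+180)%360-180)>90: c,s=-c,-s
    T=np.column_stack([[s,-c,0],[c,s,0],[0,0,-1]]); T[:,0]=np.cross(T[:,1],T[:,2])
    rv=R.from_matrix(M.T@T).as_rotvec(); dw=np.array(xyz)-o['position']*1e3
    print('total tool shift',np.round(M.T@dw,1),'turn deg',np.round(np.degrees(rv),1))
    if n:
        for i in range(n):
            Mi=M@R.from_rotvec(rv*i/n).as_matrix(); print([*np.round(Mi.T@dw/n,1),*np.round(np.degrees(rv)/n,1)])
E
python3 -c "
from h import *
print(arm.tip_reach); plan([643.7,-225.6,150],75.5,18)"
```

```text
0.022
t 0.10 pos [197.6 566.3 252.6] yawY 70.76 tilt 0.07 q [1.02 0.1  0.1  1.56 0.   1.35] F [ 0.4 -0.7 -0.2] M [ 0.005 -0.023  0.007] w 85.6
total tool shift [-682.2 -600.5  103.1] turn deg [-0.1 -0.  -4.7]
[np.float64(-37.9), np.float64(-33.4), np.float64(5.7), np.float64(-0.0), np.float64(-0.0), np.float64(-0.3)]
[np.float64(-37.7), np.float64(-33.5), np.float64(5.7), np.float64(-0.0), np.float64(-0.0), np.float64(-0.3)]
[np.float64(-37.6), np.float64(-33.7), np.float64(5.7), np.float64(-0.0), np.float64(-0.0), np.float64(-0.3)]
[np.float64(-37.4), np.float64(-33.9), np.float64(5.7), np.float64(-0.0), np.float64(-0.0), np.float64(-0.3)]
[np.float64(-37.3), np.float64(-34.1), np.float64(5.7), np.float64(-0.0), np.float64(-0.0), np.float64(-0.3)]
[np.float64(-37.1), np.float64(-34.2), np.float64(5.7), np.float64(-0.0), np.float64(-0.0), np.float64(-0.3)]
[np.float64(-37.0), np.float64(-34.4), np.float64(5.7), np.float64(-0.0), np.float64(-0.0), np.float64(-0.3)]
[np.float64(-36.8), np.float64(-34.6), np.float64(5.7), np.float64(-0.0), np.float64(-0.0), np.float64(-0.3)]
[np.float64
[... 388 characters left out ...]
.0), np.float64(-0.0), np.float64(-0.3)]
[np.float64(-36.0), np.float64(-35.4), np.float64(5.7), np.float64(-0.0), np.float64(-0.0), np.float64(-0.3)]
[np.float64(-35.8), np.float64(-35.6), np.float64(5.7), np.float64(-0.0), np.float64(-0.0), np.float64(-0.3)]
[np.float64(-35.7), np.float64(-35.7), np.float64(5.7), np.float64(-0.0), np.float64(-0.0), np.float64(-0.3)]
[np.float64(-35.5), np.float64(-35.9), np.float64(5.7), np.float64(-0.0), np.float64(-0.0), np.float64(-0.3)]
[np.float64(-35.3), np.float64(-36.1), np.float64(5.7), np.float64(-0.0), np.float64(-0.0), np.float64(-0.3)]
[np.float64(-35.2), np.float64(-36.2), np.float64(5.7), np.float64(-0.0), np.float64(-0.0), np.float64(-0.3)]
```

Emit:
apply_moves:
  increments:
    - [[85,-40,-35,0,0,0,0],[85,-40,-35,0,0,0,0],[85,-40,-35,0,0,0,0],[85,-40,-35,0,0,0,0],[85,-40,-35,0,0,0,0],[85,-40,-35,0,0,0,0],[85,-40,-35,0,0,0,0],[85,-40,-35,0,0,0,0],[85,-40,-35,0,0,0,0],[85,-40,-35,0,0,0,0],[85,-40,-35,0,0,0,0],[85,-40,-35,0,0,0,0],[85,-40,-35,0,0,0,0],[85,-40,-35,0,0,0,0],[85,-40,-35,0,0,0,0],[85,-40,-35,0,0,0,-2],[85,-40,-35,0,0,0,-2],[85,0,0,20,0,0,0],[85,0,0,40,0,0,0]]

```text
t: 2.48
position: [0.658, -0.247, 0.1848]
orientation: [-0.411, -3.112, 0.006]
ft_force: [1.0, -0.1, 0.2]
grip_width: 0.0852
```

```bash
python3 -c "
from h import *
plan([643.7,-225.6,60],75.5)"
```

```text
t 2.48 pos [ 658.  -247.   184.8] yawY 74.95 tilt 0.27 q [-0.54  0.43  0.35  1.49 -0.   -0.28] F [ 1.  -0.1  0.2] M [-0.01   0.017  0.011] w 85.2
total tool shift [ 19.1  17.4 124.8] turn deg [-0.2 -0.1 -0.6]
```

Emit:
apply_moves:
  increments:
    - [[85,19,17,30,0,0,-0.6],[85,0,0,40,0,0,0],[85,0,0,45,0,0,0],[85,0,0,0,0,0,0]]

```text
t: 2.98
position: [0.6397, -0.2239, 0.06]
orientation: [-0.394, -3.105, -0.0]
ft_force: [0.7, -0.2, 0.2]
grip_width: 0.0851
```

```bash
python3 -c "
from h import *
plan([643.7,-225.6,28],75.5)"
```

```text
t 2.98 pos [ 639.7 -223.9   60. ] yawY 75.52 tilt 0.68 q [-0.53  0.4   0.09  1.27 -0.   -0.27] F [ 0.7 -0.2  0.2] M [-0.044 -0.007  0.004] w 85.1
total tool shift [-4.7 -0.6 31.9] turn deg [-0.1 -0.7  0. ]
```

Emit:
apply_moves:
  increments:
    - [[85,-4.5,-0.6,10,0,-0.7,0],[85,0,0,12,0,0,0],[85,0,0,10,0,0,0],[85,0,0,0,0,0,0]]

```text
t: 3.48
position: [0.6469, -0.2275, 0.0314]
orientation: [0.395, 3.109, -0.006]
ft_force: [-0.1, 0.2, 0.3]
grip_width: 0.0853
```

```bash
python3 -c "
from h import *
plan([643.7,-225.6,26],75.5)
im,d=arm.grab_frame('side'); save('g1',im,(380,220,500,360),4)"
```

```text
t 3.48 pos [ 646.9 -227.5   31.4] yawY 75.51 tilt 0.47 q [-0.53  0.42  0.06  1.2  -0.   -0.28] F [-0.1  0.2  0.3] M [-0.013 -0.018  0.008] w 85.3
total tool shift [3.6 1.  5.3] turn deg [-0.2  0.4  0. ]
```

View pics/g1.png

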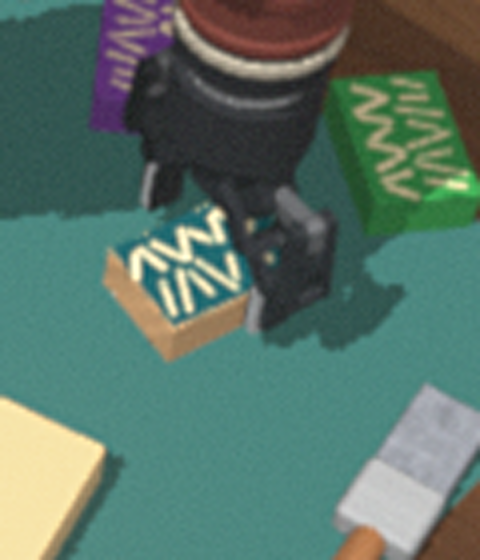

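The fingers straddle the teal carved block, clear of the green and purple look-alikes. I lower a little further and close.

Emit:
apply_moves:
  increments:
    - [[85,3.5,1,7,0,0.4,0],[85,0,0,0,0,0,0],[45,0,0,0,0,0,0],[45,0,0,0,0,0,0],[45,0,0,0,0,0,0],[45,0,0,0,0,0,0],[45,0,0,0,0,0,0]]
  grip_force: 35

```text
t: 4.4
position: [0.6446, -0.2261, 0.026]
orientation: [0.396, 3.114, -0.006]
ft_force: [-0.6, -0.2, -1.0]
grip_width: 0.0596
```

```bash
python3 -c "
from h import *
st()"
```

```text
t 4.40 pos [ 644.6 -226.1   26. ] yawY 75.51 tilt 0.27 q [-0.53  0.43  0.06  1.2  -0.   -0.27] F [-0.6 -0.2 -1. ] M [-0.05  -0.001 -0.022] w 59.6
```

Emit:
apply_moves:
  increments:
    - [[45,0,0,-10,0,0,0],[45,0,0,-30,0,0,0],[45,0,0,-40,0,0,0],[45,0,0,-40,0,0,0],[45,0,0,0,0,0,0]]

```text
t: 5.03
position: [0.6443, -0.2255, 0.152]
orientation: [0.396, 3.114, -0.007]
ft_force: [0.4, -0.8, -1.6]
grip_width: 0.0595
```

```bash
python3 -c "
from h import *
plan([549.4,47.5,130],2.93,9)"
```

```text
t 5.03 pos [ 644.3 -225.5  152. ] yawY 75.51 tilt 0.30 q [-0.53  0.36  0.2   1.41 -0.   -0.27] F [ 0.4 -0.8 -1.6] M [ 0.001 -0.034 -0.03 ] w 59.5
total tool shift [160.2 240.6  20.6] turn deg [-0.1  0.3 72.6]
[np.float64(17.8), np.float64(26.7), np.float64(2.3), np.float64(-0.0), np.float64(0.0), np.float64(8.1)]
[np.float64(21.4), np.float64(24.0), np.float64(2.3), np.float64(-0.0), np.float64(0.0), np.float64(8.1)]
[np.float64(24.5), np.float64(20.7), np.float64(2.3), np.float64(-0.0), np.float64(0.0), np.float64(8.1)]
[np.float64(27.2), np.float64(17.1), np.float64(2.3), np.float64(-0.0), np.float64(0.0), np.float64(8.1)]
[np.float64(29.3), np.float64(13.1), np.float64(2.4), np.float64(-0.0), np.float64(0.0), np.float64(8.1)]
[np.float64(30.9), np.float64(8.9), np.float64(2.4), np.float64(-0.0), np.float64(0.0), np.float64(8.1)]
[np.float64(31.8), np.float64(4.5), np.float64(2.4), np.float64(-0.0), np.float64(0.0), np.float64(8.1)]
[np.float64(32.1), np.float64(-0.1), np.float64(2.4), np.float64(-0.0), np.float64(0.0), np.float64(8.1)]
[np.float64(31.8), np.float64(-4.6), np.float64(2.4), np.float64(-0.0), np.float64(0.0), np.float64(8.1)]
```

Emit:
apply_moves:
  increments:
    - [[45,18,27,0,0,0,8],[45,21,24,0,0,0,8],[45,25,21,0,0,0,8],[45,27,17,0,0,0,8],[45,29,13,0,0,0,8],[45,31,9,0,0,0,8],[45,32,4.5,0,0,0,8],[45,32,0,0,0,0,8],[45,32,-4.5,0,0,0,8],[45,0,0,0,0,0,0]]

```text
t: 6.28
position: [0.5473, 0.0579, 0.1464]
orientation: [2.201, 2.242, -0.007]
ft_force: [-0.6, -0.9, -0.7]
grip_width: 0.0595
```

```bash
python3 -c "
from h import *
plan([549.4,47.5,70],2.93)"
```

```text
t 6.28 pos [547.3  57.9 146.4] yawY 1.06 tilt 0.24 q [-0.13 -0.04 -0.24  1.37 -0.    1.42] F [-0.6 -0.9 -0.7] M [-0.027 -0.008 -0.015] w 59.5
total tool shift [-10.2   2.1  76.4] turn deg [-0.2  0.2 -1.9]
```

Emit:
apply_moves:
  increments:
    - [[45,-10,2,20,0,0,-1.9],[45,0,0,28,0,0,0],[45,0,0,28,0,0,0],[45,0,0,0,0,0,0],[45,0,0,0,0,0,0]]

```text
t: 6.9
position: [0.5502, 0.0447, 0.069]
orientation: [2.153, 2.285, -0.007]
ft_force: [0.3, 0.7, -0.3]
grip_width: 0.0591
```

```bash
python3 -c "
from h import *
plan([549.4,47.5,44],2.93)"
```

```text
t 6.90 pos [550.2  44.7  69. ] yawY 3.42 tilt 0.27 q [-0.15  0.01 -0.33  1.22 -0.    1.36] F [ 0.3  0.7 -0.3] M [-0.008  0.021 -0.048] w 59.1
total tool shift [ 3.  -0.6 24.9] turn deg [-0.1  0.2  0.5]
```

Emit:
apply_moves:
  increments:
    - [[45,2.5,-0.6,10,0,0.2,0.4],[45,0,0,12,0,0,0],[45,0,0,0,0,0,0],[45,0,0,0,0,0,0]]

```text
t: 7.4
position: [0.5508, 0.0469, 0.0477]
orientation: [2.161, 2.278, -0.0]
ft_force: [-0.0, 0.7, 0.0]
grip_width: 0.0592
```

```bash
python3 -c "
from h import *
plan([549.4,47.5,38],2.93)
im,d=arm.grab_frame('side'); save('p1',im,(220,160,380,280),5)
im,d=arm.grab_frame('top'); save('p1t',im,(200,190,370,290),4)"
```

```text
t 7.40 pos [550.8  46.9  47.7] yawY 3.03 tilt 0.09 q [-0.15  0.03 -0.36  1.18 -0.    1.37] F [-0.   0.7  0. ] M [-0.04  -0.046  0.036] w 59.2
total tool shift [ 0.7 -1.4  9.7] turn deg [0.1 0.1 0.1]
```

View pics/p1.png

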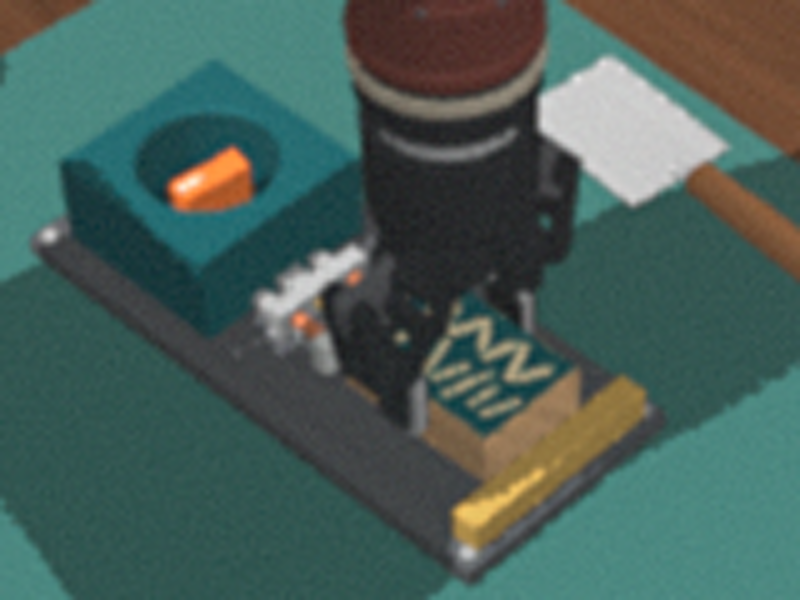

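The block hangs above the bed between the fence and the jaw, squared up. Lowering.

Emit:
apply_moves:
  increments:
    - [[45,0.5,-1.3,5,0,0,0],[45,0,0,4,0,0,0],[45,0,0,1,0,0,0],[45,0,0,0,0,0,0]]

```text
t: 8.0
position: [0.5498, 0.0473, 0.038]
orientation: [2.16, 2.278, 0.0]
ft_force: [-0.9, 0.0, 0.3]
grip_width: 0.0595
```

```bash
python3 -c "
from h import *
plan([549.4,47.5,38],2.93)"
```

```text
t 8.00 pos [549.8  47.3  38. ] yawY 3.03 tilt 0.14 q [-0.15  0.03 -0.37  1.16 -0.    1.37] F [-0.9  0.   0.3] M [-0.005  0.121 -0.063] w 59.5
total tool shift [ 0.2 -0.3 -0. ] turn deg [0.1 0.1 0.1]
```

Emit:
apply_moves:
  increments:
    - [[45,0,0,0.7,0,0,0],[68,0,0,0,0,0,0],[80,0,0,0,0,0,0],[80,0,0,0,0,0,0],[80,0,0,-10,0,0,0],[80,0,0,-40,0,0,0],[80,0,0,-50,0,0,0],[80,-50,0,-20,0,0,0],[80,-55,0,0,0,0,0],[80,-55,0,0,0,0,0],[80,0,0,0,0,0,0]]

```text
t: 9.38
position: [0.5591, -0.1168, 0.167]
orientation: [2.153, 2.277, 0.002]
ft_force: [-0.6, 0.4, -1.2]
grip_width: 0.0799
```

```bash
python3 -c "
from h import *
st()
ims={}
for n in('top','side'):
    im,d=arm.grab_frame(n); np.savez(n+'1.npz',im=im,d=d); ims[n]=im
a=cv2.resize(ims['top'][195:285,205:360],None,fx=3.5,fy=3.5,interpolation=cv2.INTER_CUBIC)
b=cv2.resize(ims['side'][160:285,220:370],None,fx=2.2,fy=2.2,interpolation=cv2.INTER_CUBIC)
c=np.zeros((600,560,3),np.uint8); c[:a.shape[0],:a.shape[1]]=a; c[318:318+b.shape[0],:b.shape[1]]=b; save('placed',c)"
```

```text
t 9.38 pos [ 559.1 -116.8  167. ] yawY 3.19 tilt 0.45 q [-0.43  0.01 -0.16  1.4  -0.    1.08] F [-0.6  0.4 -1.2] M [0.015 0.012 0.037] w 79.9
```

View pics/placed.png

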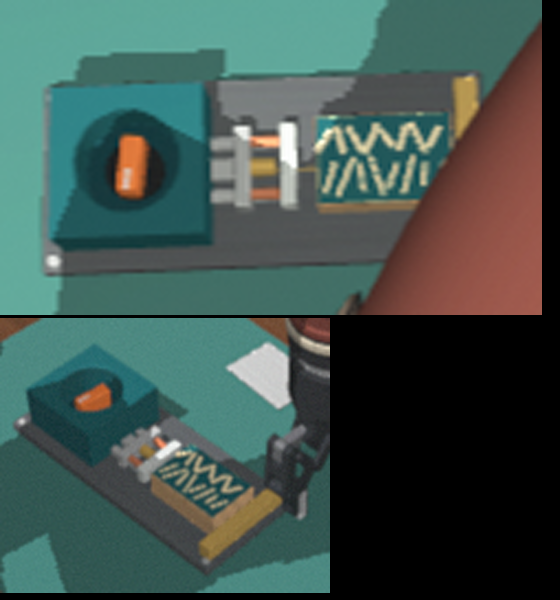

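The block lies in the bed, teal face up, between pad and fence; the arm hides one corner in the top view. Now I measure it against the bed.

```bash
python3 - <<'E'
from h import *
th=np.radians(2.93); bx=np.array([np.cos(th),np.sin(th)]); by=np.array([-np.sin(th),np.cos(th)])
O=np.array([545.3,128.35])
for n,off in(('top',0),('side',1)):
    z=np.load(n+'1.npz'); im,d=z['im'],z['d']; P=cloud(n,d); Z=P[...,2]
    # re-anchor side bed frame on fence+well fits of side picture 0: shift
    sh=np.array([-1.3,-5.8]) if off else np.zeros(2)
    def tobed(q): return np.c_[(q-O-sh)@bx,(q-O-sh)@by]
    b=tobed(P[...,:2].reshape(-1,2)*1000).reshape(480,640,2)
    m=(Z>.036)&(Z<.049)&(abs(b[...,0])<45)&(b[...,1]>-128)&(b[...,1]<-28)&(d>0)
    hsv=cv2.cvtColor(im,cv2.COLOR_RGB2HSV); H,S,V=hsv[...,0],hsv[...,1],hsv[...,2]
    m=biggest(m); v,u=np.nonzero(m); q=tobed(onplane(n,np.c_[u,v],.042)[:,:2]*1000)
    r=cv2.minAreaRect(q.astype(np.float32)); print(n,m.sum(),'bed rect',np.round(r[0],1),np.round(r[1],1),round(r[2],2),'x',np.percentile(q[:,0],[1,99]).round(1),'y',np.percentile(q[:,1],[1,99]).round(1))
    for lo,hi in((-75,-65),(-65,-55),(-55,-45)):
        k=(q[:,1]>lo)&(q[:,1]<hi); print('  x mid',np.round((np.percentile(q[k,0],[2,98])).mean(),1),np.round(np.percentile(q[k,0],[2,98]),1))
    m=(S<60)&(V>130)&(abs(b[...,0])<32)&(b[...,1]>-38)&(b[...,1]<33)&(Z>.022)&(Z<.04); v,u=np.nonzero(m); q=tobed(onplane(n,np.c_[u,v],.03)[:,:2]*1000); print('pad y',np.percentile(q[:,1],[1,5,50]).round(1))
E
```

```text
top 927 bed rect [ -0.5 -81.7] [88.  61.3] 88.54 x [-30.2  29.3] y [-124.1  -37.5]
  x mid -1.3 [-30.7  28.2]
  x mid -0.9 [-30.4  28.5]
  x mid -0.5 [-30.  29.]
pad y [-21.3 -20.8   9.4]
side 871 bed rect [ -0.4 -80.2] [63.8 93.7] 0.21 x [-31.3  30.9] y [-125.7  -34. ]
  x mid -0.4 [-30.7  30. ]
  x mid -0.5 [-30.6  29.6]
  x mid -0.9 [-31.   29.3]
pad y [-25.7 -22.9 -13.9]
```

The block is about 4 mm from home towards the jaw, about 0.5 mm off centre and square. Next, the knob's angle and the approach.

```bash
python3 - <<'E'
from h import *
for n in('top0','top1','side0','side1'):
    z=np.load(n+'.npz'); im,d=z['im'],z['d']; c=n[:-1]
    hsv=cv2.cvtColor(im,cv2.COLOR_RGB2HSV).astype(int); H,S,V=hsv[...,0],hsv[...,1],hsv[...,2]
    m=np.zeros(d.shape,bool); ctr=proj(c,[.5412,.2133,.053]).astype(int); y,x=ctr[1],ctr[0]; m[y-18:y+18,x-20:x+20]=1
    for vt in(140,190,215):
        mm=m&(H<16)&(S>90)&(V>vt)
        if mm.sum()<30: continue
        mm=biggest(mm); v,u=np.nonzero(mm); q=onplane(c,np.c_[u,v],.053)[:,:2]*1000
        r=cv2.minAreaRect(q.astype(np.float32)); w=np.linalg.svd(q-q.mean(0),full_matrices=False)[2][0]
        print(n,vt,mm.sum(),np.round(r[0],1),np.round(r[1],1),round(r[2],1),'pca',round(np.degrees(np.arctan2(w[1],w[0]))%180,1))
plan([541.9,212.9,130],88,14)
E
```

```text
top0 140 58 [539.7 211.3] [17.2 37.9] 87.7 pca 0.2
top0 190 46 [539.7 211.9] [15. 38.] 87.2 pca 177.7
top0 215 42 [539.8 212.1] [14.7 37.9] 86.7 pca 177.0
top1 140 124 [539.8 210.9] [17.  37.9] 86.7 pca 178.4
top1 190 87 [541.9 210.9] [13.1 33.4] 85.8 pca 176.5
top1 215 71 [542.  211.8] [10.4 33.3] 86.7 pca 176.5
side0 140 146 [538.2 203.5] [32.8 42.8] 83.8 pca 5.3
side0 190 86 [539.6 209.2] [16.8 41.9] 87.6 pca 0.5
side0 215 73 [539.8 209.9] [15.1 38. ] 87.3 pca 0.0
side1 140 124 [538.9 201.9] [29.9 37.3] 83.8 pca 3.5
t 9.47 pos [ 559.  -113.6  166.8] yawY 3.36 tilt 0.39 q [-0.43  0.01 -0.16  1.4  -0.    1.08] F [-0.1 -0.3 -0.1] M [-0.008 -0.007 -0.081] w 79.6
total tool shift [327.1   1.9  35.7] turn deg [  0.1   0.4 -84.6]
[np.float64(23.4), np.float64(0.1), np.float64(2.5), np.float64(0.0), np.float64(0.0), np.float64(-6.0)]
[np.float64(23.2), np.float64(2.6), np.float64(2.6), np.float64(0.0), np.float64(0.0), np.float64(-6.0)]
[np.float64(22.8), np.float64(5.0), np.float64(2.6), np.float64(0.0), np.float64(0.0), np.float64(-6.0)]
[np.float64(22.2), np.float64(7.4), np.float64(2.
[... 411 characters left out ...]
p.float64(2.6), np.float64(0.0), np.float64(0.0), np.float64(-6.0)]
[np.float64(15.4), np.float64(17.6), np.float64(2.6), np.float64(0.0), np.float64(0.0), np.float64(-6.0)]
[np.float64(13.5), np.float64(19.1), np.float64(2.6), np.float64(0.0), np.float64(0.0), np.float64(-6.0)]
[np.float64(11.4), np.float64(20.4), np.float64(2.6), np.float64(0.0), np.float64(0.0), np.float64(-6.0)]
[np.float64(9.2), np.float64(21.5), np.float64(2.6), np.float64(0.0), np.float64(0.0), np.float64(-6.0)]
[np.float64(6.9), np.float64(22.3), np.float64(2.6), np.float64(0.0), np.float64(0.0), np.float64(-6.0)]
[np.float64(4.5), np.float64(22.9), np.float64(2.6), np.float64(0.0), np.float64(0.0), np.float64(-6.0)]
```

Emit:
apply_moves:
  increments:
    - [[22,23,0,0,0,0,-6],[22,23,3,0,0,0,-6],[22,23,5,0,0,0,-6],[22,22,7,0,0,0,-6],[22,21,10,0,0,0,-6],[22,20,12,0,0,0,-6],[22,19,14,0,0,0,-6],[22,17,16,0,0,0,-6],[22,15,18,0,0,0,-6],[22,13,19,0,0,0,-6],[22,11,20,0,0,0,-6],[22,9,21,0,0,0,-6],[22,7,22,0,0,0,-6],[22,4,23,0,0,0,-6],[22,0,0,0,0,0,0]]

```text
t: 11.35
position: [0.5243, 0.244, 0.1692]
orientation: [-0.049, 3.138, 0.002]
ft_force: [-0.6, -1.0, -0.3]
grip_width: 0.0223
```

```bash
python3 -c "
from h import *
plan([541.2,212.5,95],87)"
```

```text
t 11.35 pos [524.3 244.  169.2] yawY 91.79 tilt 0.22 q [ 0.21  0.03 -0.13  1.4   0.    0.18] F [-0.6 -1.  -0.3] M [0.009 0.044 0.021] w 22.3
total tool shift [-15.7 -32.1  74.2] turn deg [0.1 0.2 4.8]
```

Emit:
apply_moves:
  increments:
    - [[22,-16,-32,0,0,0,4.5],[22,0,0,35,0,0,0],[22,0,0,35,0,0,0],[22,0,0,0,0,0,0],[22,0,0,0,0,0,0]]

```text
t: 11.98
position: [0.5407, 0.2136, 0.1005]
orientation: [0.082, 3.135, 0.003]
ft_force: [0.5, 0.1, -0.3]
grip_width: 0.022
```

```bash
python3 -c "
from h import *
plan([541.2,212.5,86],87)"
```

```text
t 11.97 pos [540.7 213.6 100.5] yawY 86.99 tilt 0.33 q [ 0.15  0.07 -0.22  1.28  0.    0.2 ] F [ 0.5  0.1 -0.3] M [-0.002  0.005  0.027] w 22.0
total tool shift [-0.5 -1.1 14.5] turn deg [ 0.1  0.3 -0. ]
```

Emit:
apply_moves:
  increments:
    - [[22,-0.5,-1.1,12,0,0.3,0],[22,0,0,0,0,0,0]]

```text
t: 12.22
position: [0.5422, 0.2128, 0.0901]
orientation: [0.082, 3.138, 0.004]
ft_force: [-0.8, -0.1, -0.2]
grip_width: 0.0218
```

```bash
python3 -c "
from h import *
plan([541.2,212.5,54],87)
im,d=arm.grab_frame('side'); save('w1',im,(215,140,315,230),6)"
```

```text
t 12.22 pos [542.2 212.8  90.1] yawY 86.99 tilt 0.21 q [ 0.15  0.08 -0.22  1.26  0.    0.2 ] F [-0.8 -0.1 -0.2] M [-0.006  0.046  0.04 ] w 21.8
total tool shift [ 1.1 -0.4 36.1] turn deg [ 0.1  0.2 -0. ]
```

View pics/w1.png

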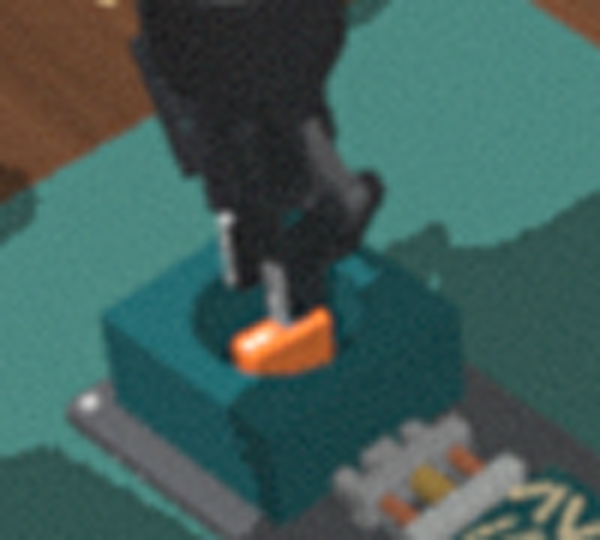

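```bash
python3 - <<'E'
from h import *
o,M,y=st(); p=o['position']
sh=np.array([-.0013,-.0058,0])
def pr(P): return np.round((proj('side',P+sh)-[215,140])*6)
for back in(0,.01):
  for s in(1,-1):
    for xx in(-.011,.011): print('tip back',back,'s',s,'x',xx,pr(p+M@np.array([xx,s*.011,.022-back])))
for a in (-.019,.019):
  for b in(-.007,.007):
    t=np.radians(-3); print('bar top corner',a,b,pr(np.array([.5412+a*np.cos(t)-b*np.sin(t),.2125+a*np.sin(t)+b*np.cos(t),.053])))
im,d=arm.grab_frame('top'); P=cloud('top',d); save('w1t',im,(205,205,280,280),7)
im,d=arm.grab_frame('side'); P=cloud('side',d)
for u,v in((230,270),(232,250),(275,300),(277,280),(300,290)):
    print(u,v,np.round(P[140+v//6,215+u//6]*1000-sh*1000,1), d[140+v//6,215+u//6])
E
```

```text
t 12.28 pos [542.7 212.9  90.9] yawY 86.99 tilt 0.27 q [ 0.15  0.08 -0.22  1.26  0.    0.2 ] F [0.8 0.8 1.2] M [ 0.028 -0.026 -0.007] w 21.8
tip back 0 s 1 x -0.011 [286. 274.]
tip back 0 s 1 x 0.011 [241. 300.]
tip back 0 s -1 x -0.011 [320. 304.]
tip back 0 s -1 x 0.011 [274. 330.]
tip back 0.01 s 1 x -0.011 [284. 256.]
tip back 0.01 s 1 x 0.011 [238. 281.]
tip back 0.01 s -1 x -0.011 [318. 285.]
tip back 0.01 s -1 x 0.011 [272. 311.]
bar top corner -0.019 -0.007 [253. 365.]
bar top corner -0.019 0.007 [232. 346.]
bar top corner 0.019 -0.007 [331. 321.]
bar top corner 0.019 0.007 [310. 302.]
230 270 [533.4 232.3  78.9] 1.3829142
232 250 [534.5 231.8  91.2] 1.374009
275 300 [531.5 203.3  84. ] 1.3641032
277 280 [535.2 202.8  94.6] 1.3575745
300 290 [537.5 191.   94.9] 1.352583
```

The fingers straddle the bar over the mouth, and the predicted tip and bar pixels agree to about 2 mm. Descending slowly.

Emit:
apply_moves:
  increments:
    - [[22,1.5,-0.4,8,0,0.2,0],[22,0,0,8,0,0,0],[22,0,0,6,0,0,0],[22,0,0,0,0,0,0]]

```text
t: 12.88
position: [0.541, 0.2126, 0.0674]
orientation: [0.082, 3.14, 0.004]
ft_force: [-0.4, 0.4, -0.0]
grip_width: 0.0221
```

```bash
python3 -c "
from h import *
plan([541.2,212.5,52],87)"
```

```text
t 12.88 pos [541.  212.6  67.4] yawY 86.99 tilt 0.15 q [ 0.15  0.1  -0.25  1.22  0.    0.2 ] F [-0.4  0.4 -0. ] M [-0.013  0.019 -0.025] w 22.1
total tool shift [-0.2 -0.1 15.4] turn deg [ 0.1  0.  -0. ]
```

Emit:
apply_moves:
  increments:
    - [[22,0,0,6,0,0,0],[22,0,0,6,0,0,0],[22,0,0,3,0,0,0],[22,0,0,0,0,0,0]]

```text
t: 13.38
position: [0.5411, 0.2127, 0.0514]
orientation: [0.082, 3.14, 0.004]
ft_force: [0.0, -1.3, -0.3]
grip_width: 0.022
```

```bash
python3 -c "
from h import *
plan([541.2,212.5,52],87)"
```

```text
t 13.38 pos [541.1 212.7  51.4] yawY 86.99 tilt 0.15 q [ 0.15  0.11 -0.26  1.19  0.    0.2 ] F [ 0.  -1.3 -0.3] M [0.016 0.029 0.004] w 22.0
total tool shift [-0.2 -0.2 -0.6] turn deg [ 0.1  0.  -0. ]
```

Emit:
apply_moves:
  increments:
    - [[17,0,0,0,0,0,0],[5,0,0,0,0,0,0],[5,0,0,0,0,0,0],[5,0,0,0,0,0,0]]
  grip_force: 60

```text
t: 13.88
position: [0.5411, 0.2123, 0.0517]
orientation: [0.083, 3.14, 0.003]
ft_force: [-0.7, -0.9, -0.3]
grip_width: 0.0128
```

```bash
python3 -c "
from h import *
plan([541.2,212.5,52],87)"
```

```text
t 13.88 pos [541.1 212.3  51.7] yawY 86.97 tilt 0.11 q [ 0.15  0.11 -0.26  1.19  0.    0.2 ] F [-0.7 -0.9 -0.3] M [-0.2    0.064 -0.006] w 12.8
total tool shift [-0.   0.2 -0.3] turn deg [ 0.1  0.  -0. ]
```

Emit:
apply_moves:
  increments:
    - [[5,0,0,0,0,0,4],[5,0,0,0,0,0,4],[5,0,0,0,0,0,4],[5,0,0,0,0,0,4],[5,0,0,0,0,0,4]]

```text
t: 14.5
position: [0.5412, 0.2127, 0.0517]
orientation: [0.641, 3.075, 0.004]
ft_force: [0.5, -0.8, -0.3]
grip_width: 0.0126
```

```bash
python3 -c "
from h import *
plan([541.2,212.5,52],67)"
```

```text
t 14.50 pos [541.2 212.7  51.7] yawY 66.45 tilt 0.15 q [ 0.15  0.11 -0.26  1.19  0.    0.56] F [ 0.5 -0.8 -0.3] M [-0.211  0.092  0.124] w 12.6
total tool shift [-0.  -0.2 -0.3] turn deg [ 0.1 -0.  -0.6]
```

Emit:
apply_moves:
  increments:
    - [[5,0,0,0,0,0,4],[5,0,0,0,0,0,4],[5,0,0,0,0,0,4],[5,0,0,0,0,0,4],[5,0,0,0,0,0,4],[5,0,0,0,0,0,4]]

```text
t: 15.25
position: [0.5416, 0.2131, 0.0517]
orientation: [1.284, 2.867, 0.005]
ft_force: [-0.7, 0.3, 0.1]
grip_width: 0.0128
```

```bash
python3 -c "
from h import *
plan([541.2,212.5,52],42)
im,d=arm.grab_frame('side'); save('k1',im,(240,165,380,270),5)"
```

```text
t 15.25 pos [541.6 213.1  51.7] yawY 41.75 tilt 0.19 q [ 0.15  0.11 -0.26  1.19  0.    0.99] F [-0.7  0.3  0.1] M [-0.289  0.015  0.209] w 12.8
total tool shift [-0.2 -0.7 -0.3] turn deg [ 0.2 -0.1 -0.3]
```

View pics/k1.png

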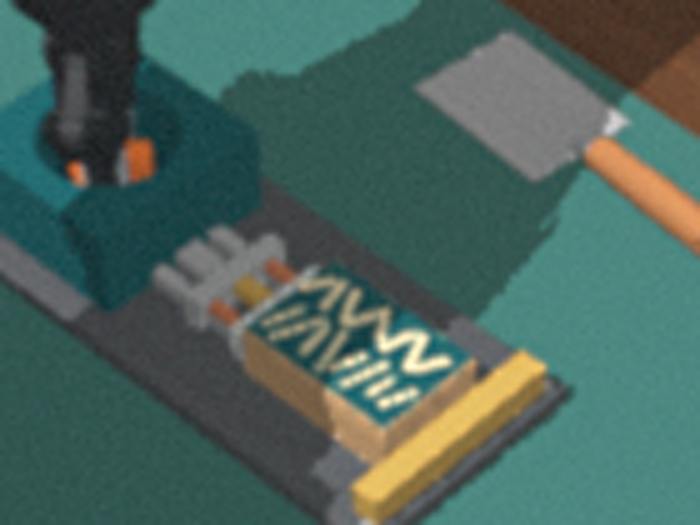

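The pad has just met the block; about 3–4 mm is left to the fence. From here I turn in small steps.

```bash
cat >> h.py <<'E'
def feel(k=4):
    m=[]; f=[]
    for i in range(k):
        o=arm.observe(); m.append(o['moment']); f.append(o['ft_force']); arm.grab_frame('side')
    m=np.array(m); print('Mz',np.round(m[:,2],3),'mean %.3f'%m[:,2].mean(),'F',np.round(np.mean(f,0),1)); st()
E
python3 -c "
from h import *
feel()"
```

```text
Mz [-0.076 -0.055 -0.106 -0.119] mean -0.089 F [ 0.  -0.7 -0.5]
t 15.50 pos [541.6 213.1  51.7] yawY 41.95 tilt 0.19 q [ 0.15  0.11 -0.26  1.19  0.    0.99] F [ 0.6 -1.  -0.8] M [-0.202 -0.016 -0.075] w 13.1
```

Emit:
apply_moves:
  increments:
    - [[5,0,-0.3,0,0,0,2],[5,0,0,0,0,0,2],[5,0,0,0,0,0,2]]

```text
t: 15.88
position: [0.5416, 0.2131, 0.0518]
orientation: [1.434, 2.795, 0.006]
ft_force: [1.8, 0.1, -1.5]
grip_width: 0.0127
```

```bash
python3 -c "
from h import *
feel()"
```

```text
Mz [ 0.099  0.005 -0.082 -0.099] mean -0.019 F [ 1.2 -0.5 -1.4]
t 16.07 pos [541.6 213.1  51.7] yawY 35.81 tilt 0.24 q [ 0.15  0.11 -0.26  1.19  0.    1.09] F [ 1.1  1.3 -1.9] M [-0.013 -0.247 -0.099] w 13.1
```

Emit:
apply_moves:
  increments:
    - [[5,0,0,0,0,0,2],[5,0,0,0,0,0,2],[5,0,0,0,0,0,2]]

```text
t: 16.45
position: [0.5417, 0.2132, 0.0517]
orientation: [1.584, 2.713, 0.007]
ft_force: [1.0, -0.5, -2.3]
grip_width: 0.0127
```

```bash
python3 -c "
from h import *
feel(3)"
```

```text
Mz [ 0.094 -0.06  -0.066] mean -0.010 F [ 1.2  0.6 -1.7]
t 16.60 pos [541.7 213.2  51.7] yawY 29.57 tilt 0.26 q [ 0.15  0.11 -0.26  1.19  0.    1.2 ] F [ 1.4  0.4 -1.8] M [ 0.019 -0.36  -0.044] w 12.9
```

Emit:
apply_moves:
  increments:
    - [[5,0,0,0,0,0,2],[5,0,0,0,0,0,2]]

```text
t: 16.85
position: [0.5418, 0.2132, 0.0517]
orientation: [1.68, 2.654, 0.007]
ft_force: [1.7, 0.2, -2.0]
grip_width: 0.0132
```

```bash
python3 -c "
from h import *
feel(3)"
```

```text
Mz [ 0.128 -0.016 -0.141] mean -0.010 F [ 1.4  0.5 -2.1]
t 17.00 pos [541.8 213.2  51.7] yawY 25.46 tilt 0.26 q [ 0.15  0.11 -0.26  1.19  0.    1.28] F [ 1.4  0.2 -2.1] M [ 0.073 -0.409 -0.106] w 12.7
```

Emit:
apply_moves:
  increments:
    - [[5,0,0,0,0,0,2],[5,0,0,0,0,0,2]]

```text
t: 17.25
position: [0.5419, 0.2133, 0.0517]
orientation: [1.774, 2.593, 0.007]
ft_force: [3.0, 0.2, -2.5]
grip_width: 0.0127
```

```bash
python3 -c "
from h import *
feel(3)"
```

```text
Mz [ 0.102  0.017 -0.084] mean 0.012 F [ 2.3  0.4 -1.9]
t 17.40 pos [541.9 213.3  51.7] yawY 21.36 tilt 0.27 q [ 0.15  0.11 -0.26  1.19  0.    1.35] F [ 2.1  1.7 -1.8] M [ 0.091 -0.465 -0.076] w 12.7
```

Emit:
apply_moves:
  increments:
    - [[5,0,0,0,0,0,2],[5,0,0,0,0,0,2]]

```text
t: 17.65
position: [0.5419, 0.2132, 0.0517]
orientation: [1.866, 2.527, 0.008]
ft_force: [2.2, 0.5, -3.1]
grip_width: 0.0128
```

```bash
python3 -c "
from h import *
feel(3)"
```

```text
Mz [ 0.176  0.004 -0.062] mean 0.039 F [ 2.5  0.4 -2.7]
t 17.80 pos [541.9 213.3  51.7] yawY 17.25 tilt 0.28 q [ 0.15  0.11 -0.26  1.19  0.    1.42] F [ 2.5  1.1 -2.4] M [ 0.072 -0.493 -0.043] w 12.7
```

Emit:
apply_moves:
  increments:
    - [[5,0,0,0,0,0,2]]

```text
t: 17.92
position: [0.542, 0.2133, 0.0517]
orientation: [1.909, 2.495, 0.008]
ft_force: [2.4, 1.4, -3.0]
grip_width: 0.0128
```

```bash
python3 -c "
from h import *
feel(3)"
```

```text
Mz [ 0.173  0.05  -0.052] mean 0.057 F [ 2.5  0.8 -2.9]
t 18.07 pos [542.  213.3  51.7] yawY 15.22 tilt 0.29 q [ 0.15  0.11 -0.26  1.19  0.    1.45] F [ 3.1  1.6 -2.3] M [ 0.119 -0.538 -0.024] w 12.8
```

Emit:
apply_moves:
  increments:
    - [[5,0,0,0,0,0,2]]

```text
t: 18.2
position: [0.542, 0.2133, 0.0517]
orientation: [1.953, 2.461, 0.008]
ft_force: [3.1, 0.6, -3.8]
grip_width: 0.0131
```

```bash
python3 -c "
from h import *
feel(3)"
```

```text
Mz [0.262 0.167 0.014] mean 0.147 F [ 3.2  0.7 -3.2]
t 18.35 pos [542.  213.3  51.8] yawY 13.20 tilt 0.29 q [ 0.15  0.11 -0.26  1.19  0.    1.49] F [ 2.9  1.5 -3.6] M [ 0.044 -0.57   0.024] w 12.5
```

Emit:
apply_moves:
  increments:
    - [[5,0,0,0,0,0,2]]

```text
t: 18.48
position: [0.542, 0.2133, 0.0517]
orientation: [1.996, 2.426, 0.008]
ft_force: [2.4, 0.5, -2.5]
grip_width: 0.0132
```

```bash
python3 -c "
from h import *
feel(3)"
```

```text
Mz [0.324 0.208 0.134] mean 0.222 F [ 2.7  0.9 -3.2]
t 18.62 pos [542.1 213.3  51.8] yawY 11.17 tilt 0.29 q [ 0.15  0.11 -0.26  1.19  0.    1.52] F [ 3.1  2.2 -3.7] M [ 0.093 -0.709  0.157] w 12.6
```

Emit:
apply_moves:
  increments:
    - [[5,0,0,0,0,0,1]]

```text
t: 18.75
position: [0.5421, 0.2133, 0.0518]
orientation: [2.016, 2.409, 0.008]
ft_force: [2.9, 0.5, -3.6]
grip_width: 0.0128
```

```bash
python3 -c "
from h import *
feel(3)"
```

```text
Mz [0.319 0.29  0.244] mean 0.284 F [ 2.8  1.  -3.3]
t 18.90 pos [542.  213.3  51.7] yawY 10.17 tilt 0.30 q [ 0.15  0.11 -0.26  1.19  0.    1.54] F [ 2.4  0.9 -3.5] M [ 0.11  -0.646  0.212] w 12.8
```

Load torque is about 0.32 − 0.1 = 0.22 N m, or about 15 N. I release gently and lift out.

Emit:
apply_moves:
  increments:
    - [[16,0,0,0,0,0,0],[20,0,0,0,0,0,0],[22,0,0,0,0,0,0],[22,0,0,0,0,0,0]]
  grip_force: 20

```text
t: 19.4
position: [0.5412, 0.2132, 0.052]
orientation: [-2.016, -2.408, -0.006]
ft_force: [-0.1, -0.4, -0.4]
grip_width: 0.0221
```

```bash
python3 -c "
from h import *
plan([541.2,212.5,52],9)"
```

```text
t 19.40 pos [541.2 213.2  52. ] yawY 10.14 tilt 0.23 q [ 0.15  0.11 -0.26  1.19  0.    1.54] F [-0.1 -0.4 -0.4] M [-0.036 -0.024 -0.001] w 22.1
total tool shift [-0.7 -0.2 -0. ] turn deg [ 0.1 -0.2  1.1]
```

Emit:
apply_moves:
  increments:
    - [[22,0,0,-10,0,0,0],[22,0,0,-20,0,0,0],[22,0,0,-40,0,0,0],[22,0,0,-50,0,0,0],[22,0,0,-40,0,0,0],[22,50,0,0,0,0,0],[22,60,0,0,0,0,0],[22,60,0,0,0,0,0],[22,60,0,0,0,0,0],[22,0,0,0,0,0,0],[22,0,0,0,0,0,0]]

```text
t: 20.78
position: [0.5013, 0.4457, 0.2358]
orientation: [2.015, 2.401, 0.027]
ft_force: [0.1, -0.3, -0.6]
grip_width: 0.022
```

```bash
python3 - <<'E'
from h import *
st()
ims={}
th=np.radians(2.93); bx=np.array([np.cos(th),np.sin(th)]); by=np.array([-np.sin(th),np.cos(th)]); O=np.array([545.3,128.35])
for n,sh in(('top',[0,0]),('side',[-1.3,-5.8])):
    im,d=arm.grab_frame(n); ims[n]=im; P=cloud(n,d); Z=P[...,2]
    tb=lambda q:np.c_[(q-O-sh)@bx,(q-O-sh)@by]
    b=tb(P[...,:2].reshape(-1,2)*1000).reshape(480,640,2)
    m=biggest((Z>.036)&(Z<.049)&(abs(b[...,0])<45)&(b[...,1]>-135)&(b[...,1]<-28)&(d>0)); v,u=np.nonzero(m); q=tb(onplane(n,np.c_[u,v],.042)[:,:2]*1000)
    r=cv2.minAreaRect(q.astype(np.float32)); print(n,m.sum(),np.round(q.mean(0),1),'rect',np.round(r[0],1),np.round(r[1],1),round(r[2],2))
a=cv2.resize(ims['top'][130:350,130:530],None,fx=1.6,fy=1.6,interpolation=cv2.INTER_CUBIC)
b=cv2.resize(ims['side'][160:275,220:370],None,fx=2.1,fy=2.1,interpolation=cv2.INTER_CUBIC); t=cv2.resize(ims['top'][205:280,205:360],None,fx=2.05,fy=2.05,interpolation=cv2.INTER_CUBIC)
c=np.zeros((600,640,3),np.uint8); c[:352]=a; c[356:356+b.shape[0],:b.shape[1]]=b[:240]; c[356:356+t.shape[0],320:320+t.shape[1]]=t; save('end',c)
E
```

```text
t 20.77 pos [501.3 445.7 235.8] yawY 9.98 tilt 1.06 q [ 0.53  0.3   0.28  1.54 -0.    1.93] F [ 0.1 -0.3 -0.6] M [-0.052  0.014 -0.06 ] w 22.0
top 1022 [ -0.9 -84.7] rect [ -0.6 -84.1] [96.5 61.4] 87.8
side 880 [ -0.6 -84.4] rect [ -0.4 -83.7] [95.6 64.9] 88.77Traceback (most recent call last):
  File "<stdin>", line 13, in <module>
ValueError: could not broadcast input array from shape (240,315,3) into shape (242,315,3)
```

```bash
python3 - <<'E'
from h import *
t,_=arm.grab_frame('top'); s,_=arm.grab_frame('side')
c=np.zeros((600,640,3),np.uint8); c[:352]=cv2.resize(t[130:350,130:530],(640,352)); c[356:596,:313]=cv2.resize(s[160:275,220:370],(313,240),interpolation=cv2.INTER_CUBIC); c[356:510,320:638]=cv2.resize(t[205:280,205:360],(318,154),interpolation=cv2.INTER_CUBIC); save('end',c)
E
```

```text
(no output)
```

View pics/end.png

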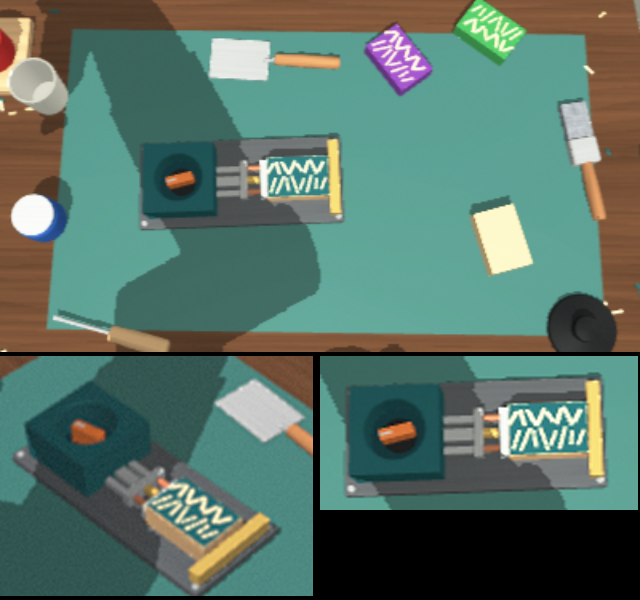

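The block sits flat against the fence with the pad on it, and the knob has stayed turned. Everything else is where it was, and the arm is clear. Handing in.

```bash
python3 -c "
from h import *
st(); print(arm.finish_job())"
```

```text
t 20.98 pos [501.8 444.6 235.1] yawY 9.86 tilt 1.03 q [ 0.53  0.3   0.28  1.54 -0.    1.93] F [-0.3  0.2  0.5] M [-0.014  0.076 -0.004] w 22.1
the job is handed in; nothing more can be done
None
```

The teal carved block is clamped in the register bed against the fence, and the job is handed in at about 21 s. It reported no verdict.

- **Placing:** I laid the block teal side up, about 4 mm from home towards the jaw and about 0.5 mm off centre, then let go.
- **Clamping:** I turned the knob about 77° clockwise by feel. The torque while turning rose to about 0.32 N m, which is about 15 N on the block after taking off the knob's own friction. That figure is good to about ±2 N and stayed below 25 N throughout.
- **Forces in the well:** wrist force stayed within about 4–5 N at each reading.
- **After release:** the last pictures show the block against the fence with the pad still on it and the knob still turned. The look-alikes and all the other things look to be where they were.

Two checks were less certain:
- **Final position:** the last fit put the block's centre at bed y of about −84.5 mm, where home is −85 mm, and x of about −0.6 mm. That fit took in some pixels of the pad and fence.
- **Camera disagreement:** the side camera read 4 to 6 mm off the top camera. I corrected this using the bed's known features.

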